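# Close and bolt the quarantine box for rejected can ends

### The arm

A 7-joint arm with a two-finger parallel gripper is mounted at the origin on a cart in front of the work surface, level with it; the furniture and walls round the work are solid. World frame = base frame: x ahead of the robot, y to its left, z up, the work surface at z = 0. Lengths are in mm, angles in rad, forces in N, time in s.
With the tool pointing down it reaches from about 350 to 900 mm from the base axis. Payload 7.2 kg.
Tool frame: the origin (TCP) lies on the centre line of the jaws, within the pads' length; the fingertips stand 11 mm ahead of it and the grasp point (between the pads) lies 8 mm behind it; z points along the fingers, y is the line along which they close (so a half turn about z gives the same grasp; the last joint's range is limited). The gripper opens to 88 mm and grips with 3 to 60 N. Pads are 20 mm wide; open, the fingers measure 115 mm over their backs; the gripper's body (75 mm by 178 mm) begins 61 mm behind the grasp point.
Start: joints at [-1.248, 0.411, -0.013, 1.596, 0.006, 1.134, -0.082], TCP at [238.089, 577.877, 233.653] pointing down, gripper open.
Joint ranges: [-2.95, 2.95], [-0.29, 1.99], [-1.47, 1.44], [0.14, 2.54], [-1.03, 4.17], [0.13, 1.85], [-2.86, 2.86]. Speed limits (rad/s): [2.39, 2.39, 3.01, 3.01, 3.14, 3.14, 3.14].

### API

Orientations are given as a unit quaternion [w, x, y, z].
In Python, from bench import monitor, imaging, manip gives the robot as it stands. The module is installed in compiled form; this text tells all that it offers.
- The arm moves only by the tool arm_command, never from a script. Its argument "rows" is one flat list of numbers, 4 for each row, row after row: the shift along the world's x, y, z in mm, then the turn about the world's z in degrees. In form: [tx, ty, tz, spin, tx, ty, tz, spin, ...]. A call has 1 to 10 rows; each row is the pose to reach, as a shift and turn from the pose commanded when the call began; what a row does not reach only later rows make up. A row lasts 1/12 s, in which the tool goes at most 41.7 mm and 7.16 degrees, less where a joint would pass 70% of its speed; a pose out of reach is approached as far as the arm can. A call with a gripper value outside its range is refused whole. "jaw" is the opening, from 0 (shut) to 1 (fully open), set as the call begins (left out, the last holds). The fingers move at their own pace and stop on an object; the grip force is fixed at half the most. Time passes only in rows, so rows that repeat a pose let the fingers close. It gives the time, the measured TCP pose, the force, the opening and the grip force at its end, in the units of the state.
- monitor.state(): the state, without advancing time (a new reading comes with each control period).
- imaging.capture(name): name is "scene" or "top"; returns a dict with "pixels" (420x560x3 uint8, red, green, blue), "fx", "fy", "cx", "cy" (pixels), "D" ([k1, k2, p1, p2, k3] as OpenCV has them; the pictures are not rectified), "cam_to_world" (4x4, takes a point from camera to world coordinates). Camera axes: x right, y up, looking along -z (the intrinsics and any distortion apply to the point x, -y, -z); pixel columns grow to the right and rows downward; lengths in mm; the calibration is good to about 2 mm. A picture is of the moment at which its call begins. There is no depth.
- manip.sign_off(): hands the job in; it is judged then, once.
The state is a dict: "clock": time; "qpos": joint angles; "qd": joint speeds; "effort": joint torques, N m; "position": TCP position; "ee_rot": TCP orientation; "wrist_force": force on the tool from outside, world axes, zero at the start; "wrist_torque": the same for the moment, N m; "width": finger opening in mm; "grasp_force": force on a finger pad.
Only numpy, scipy, OpenCV 4.12 (cv2) and the standard library are available. Lean on these libraries where they do the work, as an engineer would, in place of code of your own. Each camera call takes 0.05 s, during which the arm holds its last target. There are 200 camera calls.

### The job

Rejected can ends are locked away in the metal quarantine box on the table: press its sprung lid down and, holding it down, slide the barrel bolt across until its collar is fully home against the keeper, so that the lid stays shut when you let go. Go gently: feel the lid come down on its rubber buffers and the bolt come home without forcing either of them, and leave the can, the cup, the marker and the loose can end where they are.

Things in the scene. Friction and masses are not known exactly. Their poses are not given: they have to be found in the camera images.
- box: Open steel box, 200 (x) x 260 (y) x 80 mm, fixed; origin in the centre of its underside, z up, front to -x. Its +y end carries a ledge with the keeper. Its lid, an aluminium plate 5 mm thick and as large as the box, is hinged at the far (+x) rim: hinge axis parallel to y through box point (100, 0, 83) mm.
- lid (a joint): Lid angle, rad: 0 = flat on its rubber buffers, grows as the front edge rises. A spring holds it ajar at 0.31 to 0.38 and opens it again when let go. Pressing it down at the knob takes 2 N at first and 15 N at the end, where the buffers stop it. Keep 18 to 30 N on the knob while bolting; over 30 N on the buffers is too much.
- bolt: Barrel bolt on the lid: steel rod, 10 mm thick, along y near the lid's front edge, with a black ball knob. Origin = centre of the ball (22 mm across, stem 8 mm); below it: saddle tops 30, rod axis 38, lid top 50 mm. Lid shut: ball at box x -65, z 138 mm. Axes as the box's, tilting with the lid; pinched along y, the ball can roll between the pads. Slides only along y, 2 N of friction, no spring.
- strike: The keeper: fixed steel loop on a slotted foot on the ledge, at box x -65, y 140 to 148 mm. Origin under the loop's centre, 75 mm above the box's underside. Loop 26 (x) x 8 (y) mm, top at 39 mm; opening 16 (x) x 15 (z) mm for the 10 mm rod, centred 25 mm above the origin, where the rod lies with the lid down. The collar stops firmly against it. Over 32 N from the bolt is too much.
- keeper_mouth (a point): Centre of the keeper's opening in the face that looks towards the collar (-y); axes as the box's. The middle of the collar is 4 mm from it when the bolt is home.
- buffer: Two rubber discs, 12 mm in diameter, on the box's front rim, on which the lid comes to lie; origin at the middle of the front rim, 80 mm above the box's underside.
- can_30: Loose orange drink can standing on the table, 57 mm in diameter, 156 mm high; origin in the centre of its underside. To be left alone.
- sample_cup: Loose white cup, 69 mm in diameter, 84 mm high; origin in the centre of its underside. To be left alone.
- marker_silver: Loose silver marker, 138 mm long, 18 mm high; origin in the centre of its underside. To be left alone.
- lid_a: Loose flat black can end, 59 mm in diameter, 7 mm high; origin in the centre of its underside. To be left alone.
- bolt_tip (a point): Bevelled tip of the rod, 154 mm along +y from the ball's centre, 38 mm below it; at first 4 to 20 mm short of the keeper. Behind it on the rod is a set collar (22 mm across, 8 mm long), clamped anew each time with its front face 12 to 42 mm behind the tip; no reading tells where. The bolt is home when the collar meets the keeper: 16 to 62 mm of travel towards +y, to be felt.

How it is judged:
By the outcome, as a careful person would: the job done as asked, in the order asked, and still so for the second after the job is handed in, with the robot touching nothing.
It also fails if it takes over 40 s, if anything falls off the work surface, if the arm or the gripper's body presses on something with over 40 N, if the wrist force passes 120 N, or if a joint passes its speed limit or range.

## Working session

There is one attempt and no reset: what is moved stays moved. The work goes in short steps, Python scripts to look and compute and a tool call to move; the robot and the scene stay as the last step left them, time stands still between calls to the robot, and variables do not carry over. Pictures are saved under pics/ and viewed, at most 10 in all, crops included, and the job is handed in when it is done.

Besides the shell and the picture viewer there is one more tool, called by a JSON object that holds its "fn" and its "kwargs". arm_command: Moves the arm, as the interface text tells. Its arguments: {"type":"object","properties":{"rows":{"type":"array","items":{"type":"number"}},"jaw":{"type":"number"}},"required":["rows"]}

```bash
mkdir -p pics; cat > h.py <<'E'
from bench import monitor, imaging, manip
import cv2, numpy as np, json
def cap(n,out):
    c=imaging.capture(n); cv2.imwrite('pics/'+out,c['pixels'][:,:,::-1]); 
    np.savez('pics/'+out+'.npz',**c); return c
def K(c): return np.array([[c['fx'],0,c['cx']],[0,c['fy'],c['cy']],[0,0,1.]])
def ray(c,u,v):
    p=cv2.undistortPoints(np.array([[[u,v]]],float),K(c),np.array(c['D'],float))[0,0]
    M=np.array(c['cam_to_world']); d=M[:3,:3]@np.array([p[0],-p[1],-1]); return M[:3,3],d
def onz(c,u,v,z):
    o,d=ray(c,u,v); return o+d*(z-o[2])/d[2]
def proj(c,P):
    M=np.array(c['cam_to_world']); q=(np.asarray(P,float)-M[:3,3])@M[:3,:3]
    q=q*[1,-1,-1]; return cv2.projectPoints(q.reshape(-1,1,3),np.zeros(3),np.zeros(3),K(c),np.array(c['D'],float))[0][:,0]
def tri(c1,p1,c2,p2):
    o1,d1=ray(c1,*p1);o2,d2=ray(c2,*p2)
    s=np.linalg.lstsq(np.c_[d1,-d2],o2-o1,rcond=None)[0]
    a=o1+s[0]*d1;b=o2+s[1]*d2; return (a+b)/2,np.linalg.norm(a-b)
def load(o): return dict(np.load('pics/'+o+'.npz'))
E
python3 - <<'E'
from h import *
a=cap('scene','s1.png');b=cap('top','t1.png')
for c in(a,b): print(np.round(c['cam_to_world'],2).tolist(),c['fx'],c['D'])
print(monitor.state())
E
```

```text
[[0.66, 0.55, -0.52, -39.58], [-0.75, 0.47, -0.46, -555.18], [-0.01, 0.69, 0.72, 965.09], [0.0, 0.0, 0.0, 1.0]] 405.7410092274802 [-0.12369934  0.          0.          0.          0.        ]
[[-0.01, 0.99, -0.15, 311.72], [-1.0, -0.01, -0.01, -30.22], [-0.01, 0.15, 0.99, 1556.82], [0.0, 0.0, 0.0, 1.0]] 510.9259703211161 [0.02691812 0.         0.         0.         0.        ]
{'clock': 0.1, 'qpos': array([-1.24820204,  0.41181233, -0.01271267,  1.59694266,  0.00562263,
        1.13430359, -0.08221184]), 'qd': array([-0.00011446, -0.0023853 ,  0.00155755, -0.00285372, -0.00071549,
        0.00042979,  0.00117896]), 'effort': array([ 1.71225256e-03, -5.89096069e+01,  6.43289499e-01, -2.91710329e+01,
       -5.37765550e-02,  1.44030206e-02,  2.05494467e-05]), 'position': array([237.95209847, 577.46141792, 232.90513447]), 'ee_rot': array([-7.89458304e-05,  1.94145071e-01,  9.80972568e-01, -7.10740940e-04]), 'wrist_force': array([-0.47930224, -0.0202363 , -0.50139711]), 'wrist_torque': array([-0.00781046, -0.0046964 , -0.00666683]), 'grasp_force': 0.0, 'width': 87.6974914865611}
```

View pics/s1.png

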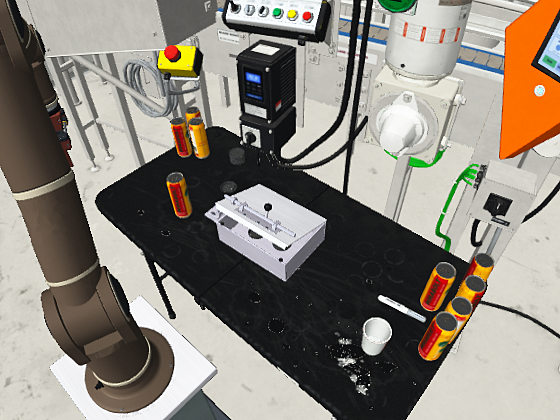

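View pics/t1.png

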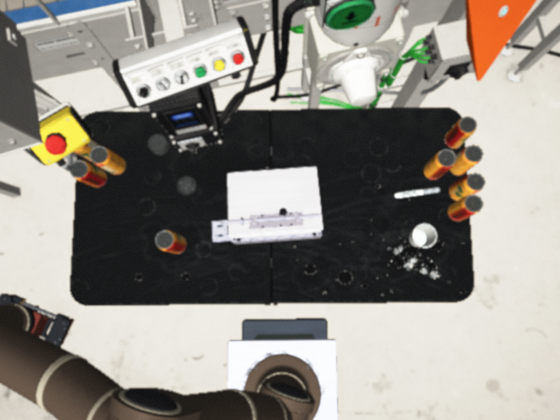

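The scene picture shows the box near (270,235) with its ball knob at (268,208). In the top view the box spans (228–323, 168–243), with the ball at (283,212) and the keeper at (222,230). The arm is clear to the left. I'll enlarge both crops next.

```bash
python3 - <<'E'
import cv2,numpy as np
a=cv2.imread('pics/s1.png')[170:290,190:340];b=cv2.imread('pics/t1.png')[155:255,200:335]
a=cv2.resize(a,None,fx=5,fy=5,interpolation=cv2.INTER_CUBIC);b=cv2.resize(b,None,fx=5.9,fy=5.9,interpolation=cv2.INTER_CUBIC)
cv2.imwrite('pics/s1c.png',a);cv2.imwrite('pics/t1c.png',b);print(a.shape,b.shape)
E
```

```text
(600, 750, 3) (590, 796, 3)
```

View pics/s1c.png

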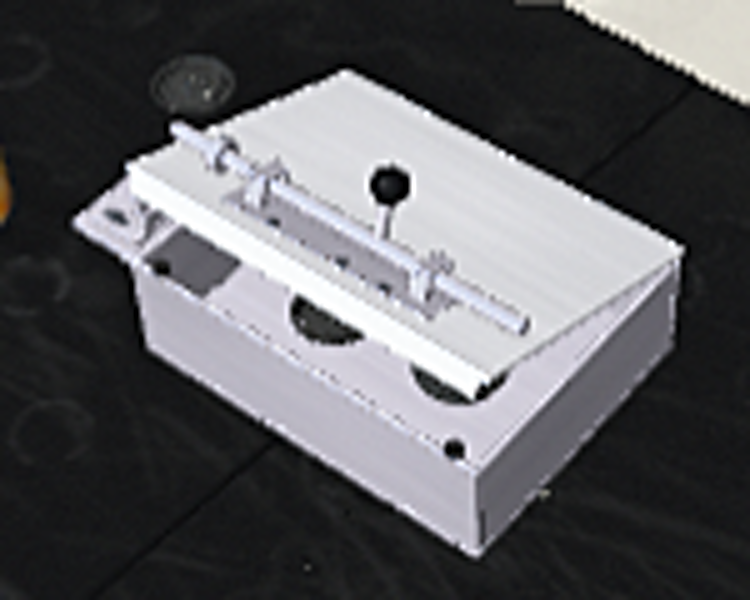

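View pics/t1c.png

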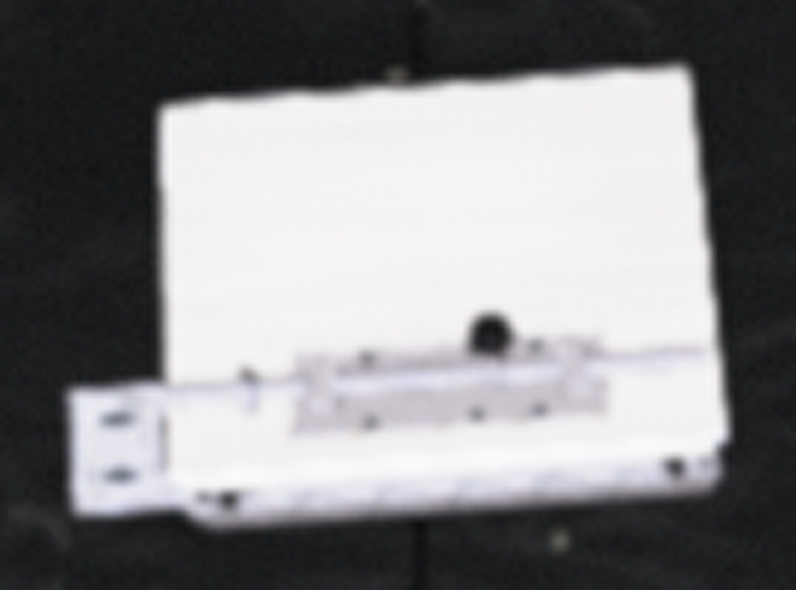

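The crops show these positions (crop pixels):

| Feature | Scene crop | Top crop |
|---|---|---|
| Ball | (390,186) | (490,335) |
| Lid far corners | (347,70), (683,250) | (160,103), (690,66) |
| Box bottom corners | (478,557), (150,348), (670,345) | – |
| Rod ends | (175,128), (525,325) | – |

Next I'll fit the pose from these.

```bash
cat > fit.py <<'E'
from h import *
from scipy.optimize import least_squares
S=load('s1.png');T=load('t1.png')
def sp(u,v): return ((u+.5)/5-.5+190,(v+.5)/5-.5+170)
def tp(u,v): return ((u+.5)/5.9-.5+200,(v+.5)/5.9-.5+155)
def model(p):
    x,y,th,lid,b=p
    c,s=np.cos(th),np.sin(th)
    B=lambda P:np.array([x+c*P[0]-s*P[1],y+s*P[0]+c*P[1],P[2]])
    def L(P):
        dx,dz=P[0]-100,P[2]-83   # front edge rises
        return B([100+dx*np.cos(lid)+dz*np.sin(lid),P[1],83-dx*np.sin(lid)+dz*np.cos(lid)])
    return B,L,[(S,sp(478,557),B([-100,-130,0])),(S,sp(670,345),B([100,-130,0])),(S,sp(150,348),B([-100,130,0])),
     (S,sp(347,70),L([100,130,88])),(S,sp(683,250),L([100,-130,88])),(S,sp(390,186),L([-65,b,138])),
     (S,sp(128,168),L([-100,130,88])),(S,sp(490,383),L([-100,-130,88])),(S,sp(175,128),L([-65,b+154,100])),
     (T,tp(490,333),L([-65,b,138])),(T,tp(160,103),L([100,130,88])),(T,tp(690,66),L([100,-130,88])),(T,tp(728,440),L([-100,-130,88]))]
def res(p): return np.concatenate([proj(c,P)[0]-np.array(u) for c,u,P in model(p)[2]])
if __name__=='__main__':
    r=least_squares(res,[500,0,0.05,.34,0],loss='soft_l1')
    print(np.round(r.x,3)); print(np.round(r.fun.reshape(-1,2),1).tolist())
    B,L,_=model(r.x); print('ball',L([-65,r.x[4],138]),'shut',B([-65,r.x[4],138]),'tip gap',140-r.x[4]-154)
    print('hinge',B([100,0,83]),'yaw deg',np.degrees(r.x[2]))
    print('tri',tri(S,sp(390,186),T,tp(490,333)))
    np.save('fit.npy',r.x)
E
python3 fit.py
```

```text
[ 5.44133e+02  1.71930e+01  6.20000e-02  3.13000e-01 -2.37410e+01]
[[-0.1, 0.2], [0.7, -0.1], [-0.4, -0.4], [0.3, -0.3], [0.4, -0.6], [-0.5, 0.5], [0.3, -0.4], [-0.1, -0.6], [-0.3, 0.3], [0.3, 0.7], [1.2, 0.6], [-0.4, 0.4], [-0.3, -1.0]]
ball [505.62275446  -8.97442169 186.12909102] shut [480.72168913 -10.51400288 138.        ] tip gap 9.741371090866636
hinge [643.94213624  23.36428439  83.        ] yaw deg 3.5379755192832127
tri (array([507.66021213,  -8.41237113, 185.88064452]), np.float64(0.5418307399331396))
```

{"fn": "arm_command", "kwargs": {"rows": [6,-12,12,2,20,-40,24,4,36,-78,36,6,52,-116,44,8,68,-154,46,10,84,-190,46,12,100,-226,46,14,116,-262,46,16,132,-298,46,18,148,-330,46,20], "jaw": 0.16}}

```text
clock: 0.93
position: [386.3, 245.3, 279.6]
ee_rot: [-0.0, 0.02, 1.0, -0.0]
wrist_force: [0.3, 0.5, -0.2]
width: 24.8
grasp_force: 0.0
```

{"fn": "arm_command", "kwargs": {"rows": [16,-34,0,1,32,-68,0,2,48,-102,0,3,64,-136,0,4,80,-170,0,5,96,-204,0,6,110,-234,0,6,118,-250,-10,6,120,-254,-20,6,120,-254,-25,6]}}

```text
clock: 1.77
position: [505.6, -7.2, 253.1]
ee_rot: [-0.001, -0.03, 1.0, -0.0]
wrist_force: [-0.1, 0.0, -0.2]
width: 13.7
grasp_force: 0.0
```

```bash
python3 - <<'E'
from h import *
a=cap('scene','s2.png');s=monitor.state()
print({k:np.round(s[k],3) for k in('clock','position','ee_rot','wrist_force','width')})
a=cv2.imread('pics/s2.png')[130:250,190:340]
cv2.imwrite('pics/s2c.png',cv2.resize(a,None,fx=5,fy=5,interpolation=cv2.INTER_CUBIC))
E
```

```text
{'clock': np.float64(1.817), 'position': array([504.845,  -5.752, 252.438]), 'ee_rot': array([-0.002, -0.031,  1.   , -0.   ]), 'wrist_force': array([-0.686,  0.06 ,  0.175]), 'width': np.float64(13.84)}
```

View pics/s2c.png

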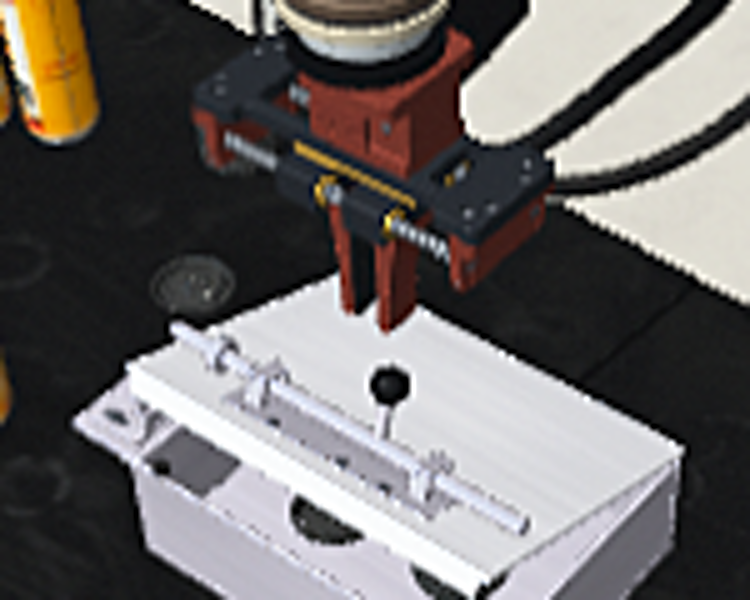

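The fingers sit about 55 mm above the ball, which is at (390,385) in the crop, and need about 3 mm towards -y. I'll descend until I feel contact.

{"fn": "arm_command", "kwargs": {"rows": [1,-2.6,-10,0.4,1,-2.6,-22,0.4,1,-2.6,-32,0.4,1,-2.6,-38,0.4,1,-2.6,-41,0.4,1,-2.6,-44,0.4,1,-2.6,-47,0.4,1,-2.6,-50,0.4,1,-2.6,-52,0.4,1,-2.6,-52,0.4]}}

```text
clock: 2.65
position: [506.8, -9.4, 202.9]
ee_rot: [-0.0, -0.035, 0.999, -0.0]
wrist_force: [-2.5, -1.4, 4.6]
width: 13.9
grasp_force: 2.0
```

{"fn": "arm_command", "kwargs": {"rows": [-3,-0.2,-4,0,-6,-0.4,-9,0,-8.5,-0.5,-13,0,-11,-0.7,-17,0,-13,-0.8,-21,0,-15,-0.9,-25,0,-17,-1,-29,0,-18.5,-1.1,-32,0,-20,-1.2,-35,0,-20,-1.2,-35,0]}}

```text
clock: 3.48
position: [487.6, -10.6, 168.7]
ee_rot: [0.001, -0.035, 0.999, -0.0]
wrist_force: [-3.1, -2.9, 9.3]
width: 14.3
grasp_force: 5.2
```

{"fn": "arm_command", "kwargs": {"rows": [-1.2,-0.1,-2,0,-2.2,-0.1,-4,0,-3,-0.2,-6,0,-3.6,-0.2,-8,0,-3.6,-0.2,-8,0]}}

```text
clock: 3.9
position: [484.5, -10.7, 161.1]
ee_rot: [0.001, -0.035, 0.999, -0.0]
wrist_force: [-1.9, -2.8, 11.8]
width: 14.6
grasp_force: 7.2
```

{"fn": "arm_command", "kwargs": {"rows": [-0.4,0,-1,0,-0.8,0,-2,0,-1.2,0,-3,0,-1.2,0,-3,0]}}

```text
clock: 4.23
position: [483.4, -10.7, 158.3]
ee_rot: [0.001, -0.035, 0.999, 0.0]
wrist_force: [-3.5, -1.7, 12.9]
width: 14.1
grasp_force: 7.9
```

{"fn": "arm_command", "kwargs": {"rows": [-0.4,0,-0.7,0,-0.7,0,-1.4,0,-1,0,-2,0,-1,0,-2,0]}}

```text
clock: 4.57
position: [482.8, -10.7, 156.4]
ee_rot: [0.002, -0.035, 0.999, 0.0]
wrist_force: [-2.5, -2.5, 13.2]
width: 14.2
grasp_force: 8.2
```

{"fn": "arm_command", "kwargs": {"rows": [-0.2,0,-0.5,0,-0.4,0,-1,0,-0.5,0,-1.5,0,-0.5,0,-1.5,0]}}

```text
clock: 4.9
position: [482.6, -10.7, 155.6]
ee_rot: [0.002, -0.035, 0.999, 0.0]
wrist_force: [-4.3, -1.4, 21.4]
width: 14.2
grasp_force: 10.7
```

{"fn": "arm_command", "kwargs": {"rows": [0,0.5,-0.2,0,-0.1,1.5,-0.2,0,-0.1,2.5,-0.2,0,-0.2,3.5,-0.2,0,-0.3,4.5,-0.2,0,-0.3,5.5,-0.2,0,-0.4,6,-0.2,0]}}

```text
clock: 5.48
position: [482.3, -4.6, 155.6]
ee_rot: [0.002, -0.035, 0.999, 0.0]
wrist_force: [-4.4, -2.2, 22.1]
width: 14.2
grasp_force: 11.1
```

{"fn": "arm_command", "kwargs": {"rows": [-0.1,1,-0.1,0,-0.1,2,-0.1,0,-0.2,3,-0.1,0,-0.3,4,-0.1,0,-0.3,5,-0.1,0,-0.4,6,-0.1,0,-0.4,6.5,-0.1,0]}}

```text
clock: 6.07
position: [481.9, 2.0, 155.5]
ee_rot: [0.002, -0.035, 0.999, 0.0]
wrist_force: [-4.5, -3.0, 23.9]
width: 14.5
grasp_force: 11.5
```

```bash
python3 - <<'E'
from h import *
a=cap('scene','s3.png');s=monitor.state()
print({k:np.round(s[k],3) for k in('clock','position','wrist_force','width')})
a=cv2.imread('pics/s3.png')[150:270,190:340]
cv2.imwrite('pics/s3c.png',cv2.resize(a,None,fx=5,fy=5,interpolation=cv2.INTER_CUBIC))
E
```

```text
{'clock': np.float64(6.117), 'position': array([481.847,   2.027, 155.541]), 'wrist_force': array([-5.248, -1.315, 23.218]), 'width': np.float64(14.078)}
```

View pics/s3c.png

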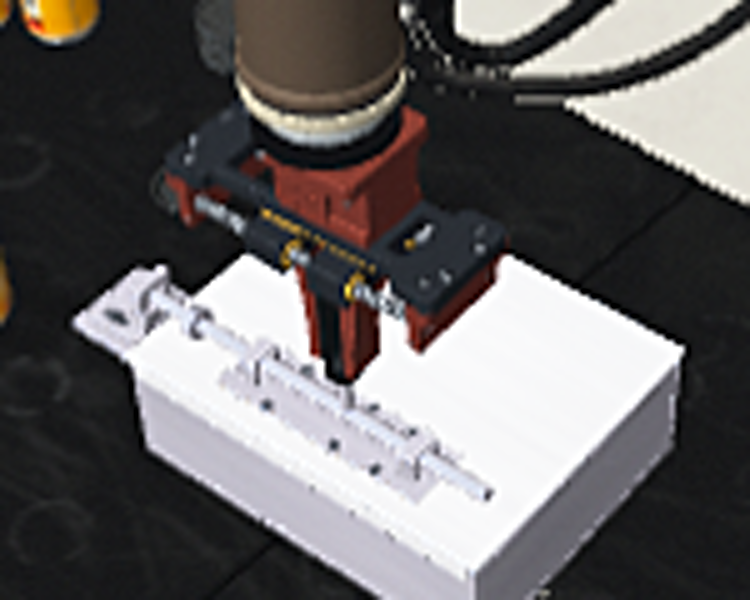

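The lid is flat and the rod tip is at the keeper (155,297). The collar at (200,322) has roughly 25 mm still to go, and the ball is held in the fingers.

{"fn": "arm_command", "kwargs": {"rows": [-0.1,1.2,0,0,-0.1,2.4,0,0,-0.2,3.6,0,0,-0.3,4.8,0,0,-0.4,6,0,0,-0.4,7.2,0,0,-0.5,8.4,0,0,-0.6,9.6,0,0,-0.6,10,0,0]}}

```text
clock: 6.87
position: [481.2, 12.1, 155.5]
ee_rot: [0.002, -0.035, 0.999, 0.0]
wrist_force: [-5.2, -2.0, 23.9]
width: 14.4
grasp_force: 11.5
```

{"fn": "arm_command", "kwargs": {"rows": [-0.1,1,0,0,-0.1,2,0,0,-0.2,3,0,0,-0.3,4,0,0,-0.3,5,0,0,-0.4,6,0,0,-0.4,7,0,0,-0.4,7,0,0]}}

```text
clock: 7.53
position: [480.8, 19.2, 155.5]
ee_rot: [0.002, -0.035, 0.999, 0.0]
wrist_force: [-5.7, -1.8, 24.1]
width: 14.1
grasp_force: 11.5
```

{"fn": "arm_command", "kwargs": {"rows": [0,0.7,0,0,-0.1,1.4,0,0,-0.1,2.1,0,0,-0.2,2.8,0,0,-0.2,3.4,0,0,-0.2,4,0,0,-0.2,4,0,0]}}

```text
clock: 8.12
position: [480.6, 23.1, 155.5]
ee_rot: [0.002, -0.035, 0.999, 0.0]
wrist_force: [-5.6, -2.3, 23.5]
width: 14.6
grasp_force: 11.5
```

{"fn": "arm_command", "kwargs": {"rows": [0,0.7,0,0,-0.1,1.4,0,0,-0.1,2.1,0,0,-0.2,2.8,0,0,-0.2,3,0,0,-0.2,3,0,0]}}

```text
clock: 8.62
position: [480.4, 26.1, 155.5]
ee_rot: [0.002, -0.035, 0.999, 0.0]
wrist_force: [-5.4, -2.2, 23.2]
width: 14.3
grasp_force: 11.5
```

```bash
python3 - <<'E'
from h import *
a=cap('scene','s4.png')
a=cv2.imread('pics/s4.png')[195:255,200:280]
cv2.imwrite('pics/s4c.png',cv2.resize(a,None,fx=9,fy=9,interpolation=cv2.INTER_CUBIC))
E
```

```text
(no output)
```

View pics/s4c.png

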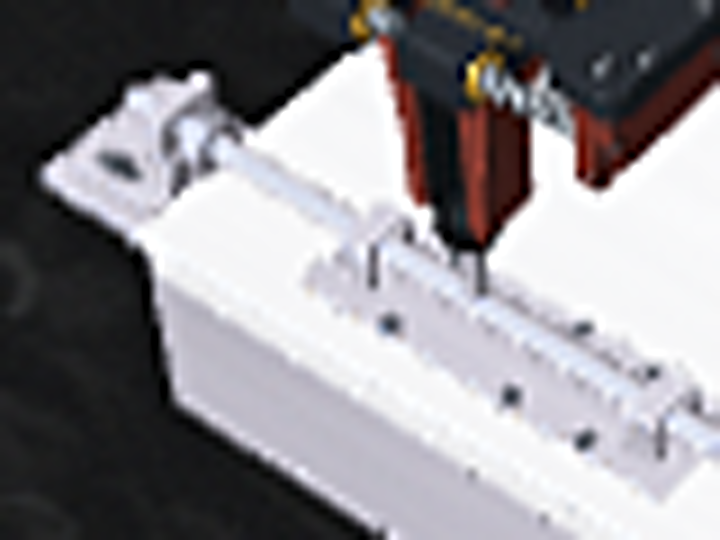

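The collar at (215,140) is a few mm from the keeper face at (180,125). I'll take short steps from here.

{"fn": "arm_command", "kwargs": {"rows": [0,0.4,0,0,0,0.8,0,0,-0.1,1.2,0,0,-0.1,1.5,0,0,-0.1,1.5,0,0]}}

```text
clock: 9.08
position: [480.3, 27.6, 155.5]
ee_rot: [0.002, -0.035, 0.999, 0.0]
wrist_force: [-5.0, -2.0, 24.7]
width: 14.4
grasp_force: 11.5
```

{"fn": "arm_command", "kwargs": {"rows": [0,0.4,0,0,0,0.8,0,0,-0.1,1.2,0,0,-0.1,1.5,0,0,-0.1,1.5,0,0]}}

```text
clock: 9.5
position: [480.2, 29.1, 155.5]
ee_rot: [0.002, -0.035, 0.999, 0.0]
wrist_force: [-6.4, -2.5, 24.0]
width: 14.3
grasp_force: 11.5
```

{"fn": "arm_command", "kwargs": {"rows": [0,0.4,0,0,0,0.8,0,0,-0.1,1.2,0,0,-0.1,1.5,0,0,-0.1,1.5,0,0]}}

```text
clock: 9.92
position: [480.1, 30.5, 155.6]
ee_rot: [0.002, -0.035, 0.999, 0.0]
wrist_force: [-5.6, -1.9, 24.5]
width: 14.1
grasp_force: 11.5
```

{"fn": "arm_command", "kwargs": {"rows": [0,0.4,0,0,0,0.8,0,0,-0.1,1.2,0,0,-0.1,1.5,0,0,-0.1,1.5,0,0]}}

```text
clock: 10.33
position: [480.1, 30.9, 155.5]
ee_rot: [0.002, -0.034, 0.999, -0.0]
wrist_force: [-5.2, -6.5, 23.1]
width: 14.2
grasp_force: 12.2
```

{"fn": "arm_command", "kwargs": {"rows": [0,0.4,0,0,0,0.8,0,0,0,1.2,0,0,0,1.2,0,0]}}

```text
clock: 10.67
position: [480.1, 31.0, 155.5]
ee_rot: [0.002, -0.034, 0.999, -0.001]
wrist_force: [-4.8, -9.3, 23.9]
width: 14.3
grasp_force: 12.9
```

The collar is home: y stopped at 31.0 while the force rose. I'll relax the side load, then lift off.

{"fn": "arm_command", "kwargs": {"rows": [0,-0.8,0,0,0,-1.5,0,0,0,-1.9,0.5,0,0,-1.9,1.5,0,0,-1.9,2.5,0,0,-1.9,4,0,0,-1.9,7,0,0,-1.9,14,0,0,-1.9,25,0,0,-1.9,40,0]}}

```text
clock: 11.5
position: [477.2, 31.9, 192.7]
ee_rot: [-0.001, -0.035, 0.999, -0.0]
wrist_force: [0.1, 1.1, 0.7]
width: 13.6
grasp_force: 0.0
```

{"fn": "arm_command", "kwargs": {"rows": [0,0,20,0,0,0,40,0,0,0,60,0,0,0,70,0,0,0,70,0]}}

```text
clock: 11.92
position: [479.1, 32.1, 264.9]
ee_rot: [0.002, -0.035, 0.999, 0.001]
wrist_force: [0.4, 0.2, 0.1]
width: 14.3
grasp_force: 0.0
```

```bash
python3 - <<'E'
from h import *
a=cap('scene','s5.png');s=monitor.state()
print({k:np.round(s[k],3) for k in('clock','position','wrist_force','width')})
a=cv2.imread('pics/s5.png')[190:270,195:295]
cv2.imwrite('pics/s5c.png',cv2.resize(a,None,fx=7,fy=7,interpolation=cv2.INTER_CUBIC))
E
```

```text
{'clock': np.float64(11.967), 'position': array([478.447,  32.025, 263.408]), 'wrist_force': array([-0.644, -0.004,  0.334]), 'width': np.float64(14.21)}
```

View pics/s5c.png

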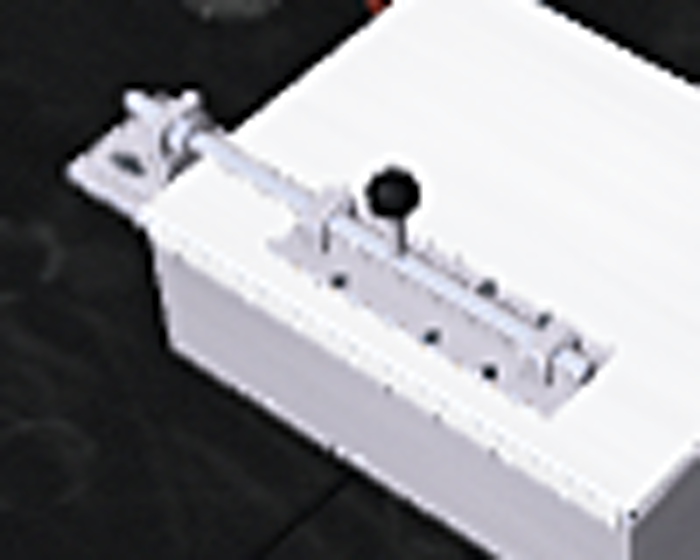

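The lid is held shut, the rod passes through the keeper at (135,100), and the collar at (185,135) is against it. The gripper is clear.

```bash
python3 -c "
from bench import manip
print(manip.sign_off())"
```

```text
the job is handed in; nothing more can be done
None
```

The lid is down on its buffers and stayed shut after release, with the bolt collar felt home against the keeper (about 24 N down and 9 N sideways at the end). The job is handed in at about 12 s, and the arm did not touch the can, cup, marker or loose can end.

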